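# Close the punch case without a bang

### The arm

A 6-joint arm with a two-finger parallel gripper is mounted at the origin on the work surface. World frame = base frame: x ahead of the robot, y to its left, z up, the work surface at z = 0. Lengths are in m, angles in rad, forces in N, time in s.
With the tool pointing down it reaches from about 0.35 to 0.775 m from the base axis. Payload 5.5 kg.
Tool frame: the origin (TCP) lies midway between the tips of the shut fingers; the grasp point (between the pads) lies 19 mm behind it; z points along the fingers, y is the line along which they close (so a half turn about z gives the same grasp; the last joint's range is limited). The gripper opens to 85 mm and grips with 20 to 120 N. Pads are 22 mm wide; open, the fingers measure 114 mm over their backs; the gripper's body (76 mm by 85 mm) begins 54 mm behind the grasp point. The pads swing forward as they close: fully open they stand 13 mm farther back than shut.
Start: joints at [-1.455, 0.313, 0.046, 1.304, 0, 1.431], TCP at [0.145, -0.556, 0.231] pointing down, gripper open.
Joint ranges: [-2.76, 2.76], [-0.86, 1.69], [-1.03, 1.26], [-2.2, 2.34], [-1.47, 1.5], [-3.14, 3.14]. Speed limits (rad/s): [2.57, 2.57, 3.14, 3.14, 3.14, 3.14].

### API

Orientations are given as a unit quaternion [w, x, y, z].
In Python, from workcell import telemetry, imaging, env gives the robot as it stands. The module is installed in compiled form; this text tells all that it offers.
- The arm moves only by the tool step_arm, never from a script. Its argument "moves" is a list of rows, each a list of 3 entries, a list of its own where there are three numbers: the shift along the tool's x, y, z in mm, then the turn, a rotation vector about the tool's x, y, z in rad, then the finger opening in mm, from 0 to 85.4. A call has 1 to 8 rows; each row is the pose to reach, as a shift and turn from the pose commanded when the call began, along the tool's axes at that moment; what a row does not reach only later rows make up. A row lasts 1/12 s, in which the tool goes at most 41.7 mm and 7.16 degrees, less where a joint would pass 70% of its speed; a pose out of reach is approached as far as the arm can. A call with a gripper value outside its range is refused whole. The fingers move at their own pace and stop on an object; "grip_force" is the grip in N (left out, the last holds). Time passes only in rows, so rows that repeat a pose let the fingers close. It gives the time, the measured TCP pose, the force, the opening and the grip force at its end, in the units of the state.
- telemetry.get_state(): the state, without advancing time (a new reading comes with each control period).
- imaging.read_camera(name): name is "scene" or "top" or "wrist"; returns the picture (384x512x3 uint8, red, green, blue); there is no depth.
- imaging.camera_params(name): a dict with "camera_matrix" (3x3 intrinsics, pixels), "pose" (4x4, takes a point from camera to world coordinates). Camera axes: x right, y up, looking along -z (the intrinsics and any distortion apply to the point x, -y, -z); pixel columns grow to the right and rows downward; lengths in m; the calibration is good to about 2 mm. A picture is of the moment at which its call begins: read the wrist's pose just before it. camera_params takes no time and is no camera call; for the wrist camera it gives the pose at the moment of the call.
- env.hand_in(): hands the job in; it is judged then, once.
The state is a dict: "clock": time; "joint_pos": joint angles; "qvel": joint speeds; "tau": joint torques, N m; "tcp_pos": TCP position; "orientation": TCP orientation; "wrist_force": force on the tool from outside, world axes, zero at the start; "ft_torque": the same for the moment, N m; "finger_gap": finger opening in m; "grip_force": force on a finger pad.
Only numpy, scipy, OpenCV 4.12 (cv2) and the standard library are available. Lean on these libraries where they do the work, as an engineer would, in place of code of your own. Each camera call takes 0.05 s, during which the arm holds its last target. There are 200 camera calls.

### The job

Close the open punch case with one hand, without gripping it: nudge its upright lid over towards the case's front until it drops by itself, catch it from below on the back of a finger on its way down, and lower it on the finger until it lies fully shut, gently and without a bang. Do not pinch the lid between the fingers, leave the mandrel, hammer and bangle where they are, and finish with the hand clear.

Things in the scene. Friction and masses are not known exactly. Their poses are not given: they have to be found in the camera images.
- case: Punch case, an open-topped wooden box fixed to the bench, 125 mm deep (its x), 220 mm wide (its y), 90 mm high; walls 9 mm. Origin at the centre of its underside; its front faces its own -x, the hinge runs along its y on the top of its rear (+x) wall.
- lid (a joint): Hinge angle of the lid, rad: 0 shut, 1.57 upright, 1.85 its rear stop. Starts at 1.55 to 1.68 and stays there by hinge friction. Below about 1.2 (1.1 for certain) it drops by itself, braked by a worn damper: about 0.15 rad/s at 1.1, 0.5 at 0.8, 1.0 near shut, roughly 2.5 s in all, and would hit the rim hard. Lid mass about 0.5 kg; to hold it level 115 mm from the hinge takes about 3 N.
- lid_hinge (a point): Middle of the hinge axis of the lid: at 62.5 mm along the case's +x from the case's origin, 90 mm above the bench. Axes of the lid: its -x runs from the hinge to the free edge, y along the hinge, z out of its upper (outer) face.
- lid_edge (a point): Middle of the free edge of the lid, on its underside, 150 mm from the hinge. The lid is a 150 x 270 x 14 mm board (deep, wide along the hinge, thick); when shut it overhangs the case by 25 mm at the front and by 25 mm at each of the two sides, room for a finger beside the case under the shut lid.
- lid_lining (a point): Middle of the underside of the lid, 75 mm from the hinge. Inner layer of the lid, 150 x 270 x 6 mm light wood: its underside rests on the rim when shut; when the lid stands up it faces the case's front. Axes as lid_hinge. The falling lid is to be caught on this layer.
- lid_top (a point): Middle of the outer face of the lid, 75 mm from the hinge. Outer layer of the lid, 8 mm medium-brown board on the lining (3 mm narrower at the free edges); when the lid stands up it faces away from the case's front. Fingers squeezing this layer and the lining from both sides count as pinching.
- mandrel: Tapered wooden bangle mandrel, 260 mm tall, 68 mm wide at the foot, 34 mm at the top, standing loose behind the case (case's +x). Origin at the centre of its foot. Leave alone.
- hammer: Small hammer, 220 mm long, lying loose on the bench in front of the case, roughly along the case's y. Leave alone.
- bangle: Plain steel bangle ring, 68 mm across, 24 mm high, lying loose on the bench behind the case. Origin at the centre of its underside. Leave alone.

How it is judged:
By the outcome, as a careful person would: the job done as asked, in the order asked, and still so for the second after the job is handed in, with the robot touching nothing.
It also fails if it takes over 40 s, if anything falls off the work surface, if the arm or the gripper's body presses on something with over 40 N, if the wrist force passes 120 N, or if a joint passes its speed limit or range.

## Working session

There is one attempt and no reset: what is moved stays moved. The work goes in short steps, Python scripts to look and compute and a tool call to move; the robot and the scene stay as the last step left them, time stands still between calls to the robot, and variables do not carry over. Pictures are saved under pics/ and viewed, at most 12 in all, crops included, and the job is handed in when it is done.

Besides the shell and the picture viewer there is one more tool, called after ">>>" by a JSON object that holds its "op" and its "data". step_arm: Moves the arm, as the interface text tells. Its arguments: {"type":"object","properties":{"moves":{"type":"array"},"grip_force":{"type":"number"}},"required":["moves"]}

```bash
mkdir -p pics; python3 - <<'E'
from workcell import telemetry, imaging, env
import cv2,numpy as np
for n in ["scene","top"]:
    im=imaging.read_camera(n); cv2.imwrite(f"pics/{n}0.png",im[:,:,::-1])
    p=imaging.camera_params(n); print(n,np.round(p["camera_matrix"],1).tolist(),np.round(p["pose"],3).tolist(),[k for k in p])
s=telemetry.get_state();print(s)
E
```

```text
scene [[475.2, 0.0, 256.6], [0.0, 475.2, 195.9], [0.0, 0.0, 1.0]] [[-0.701, -0.544, 0.461, 1.04], [0.713, -0.552, 0.433, 0.504], [0.019, 0.632, 0.774, 0.864], [0.0, 0.0, 0.0, 1.0]] ['camera_matrix', 'pose']
top [[414.9, 0.0, 251.6], [0.0, 414.9, 192.7], [0.0, 0.0, 1.0]] [[0.05, 0.97, -0.238, 0.373], [-0.999, 0.047, -0.016, 0.073], [-0.005, 0.239, 0.971, 0.913], [0.0, 0.0, 0.0, 1.0]] ['camera_matrix', 'pose']
{'clock': 0.1, 'joint_pos': array([-1.45462925e+00,  3.13961530e-01,  4.51089217e-02,  1.30360833e+00,
       -8.16400234e-06,  1.43120231e+00]), 'qvel': array([-1.82913337e-04, -4.54436579e-04,  1.47217715e-03, -1.46507444e-03,
        6.40475168e-05,  5.18015577e-04]), 'tau': array([ 2.94308287e-03, -4.81725740e+01,  2.99243653e+01,  1.27041660e-02,
       -1.26252321e-04, -5.39850916e-06]), 'tcp_pos': array([ 0.14540337, -0.55584557,  0.23048411]), 'orientation': array([-8.32293866e-04,  9.91834076e-01,  1.27532242e-01,  5.66721244e-06]), 'wrist_force': array([ 0.78675526, -0.40680081, -0.33987364]), 'ft_torque': array([ 0.01568667, -0.01910903, -0.01527679]), 'grip_force': 0.0, 'finger_gap': 0.08557115622403406}
```

View pics/scene0.png

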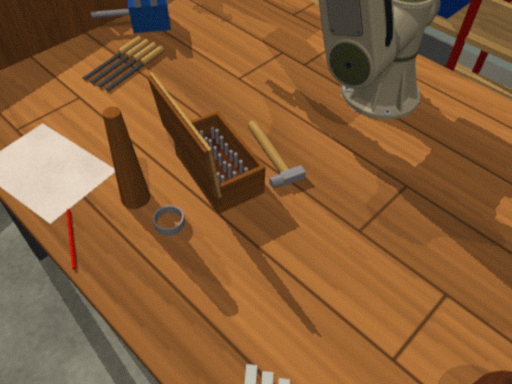

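View pics/top0.png

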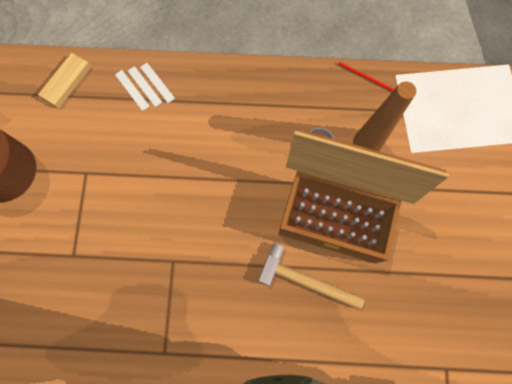

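The top view shows the case centred near (340,220), with the upright lid at (290–445, 135–200). The mandrel is at (385,115), the bangle at (320,133), and the hammer from (270,265) to (360,300). I'll enlarge both views to read the corners.

```bash
python3 - <<'E'
import cv2
t=cv2.imread("pics/top0.png")[70:270,255:455]; s=cv2.imread("pics/scene0.png")[60:250,90:290]
cv2.imwrite("pics/topc.png",cv2.resize(t,(600,600),interpolation=cv2.INTER_CUBIC))
cv2.imwrite("pics/scenec.png",cv2.resize(s,(600,570),interpolation=cv2.INTER_CUBIC))
E
```

```text
(no output)
```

View pics/topc.png

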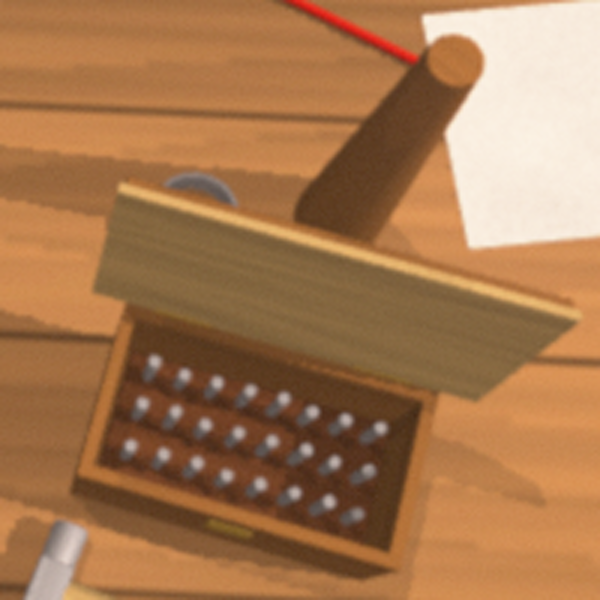

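View pics/scenec.png

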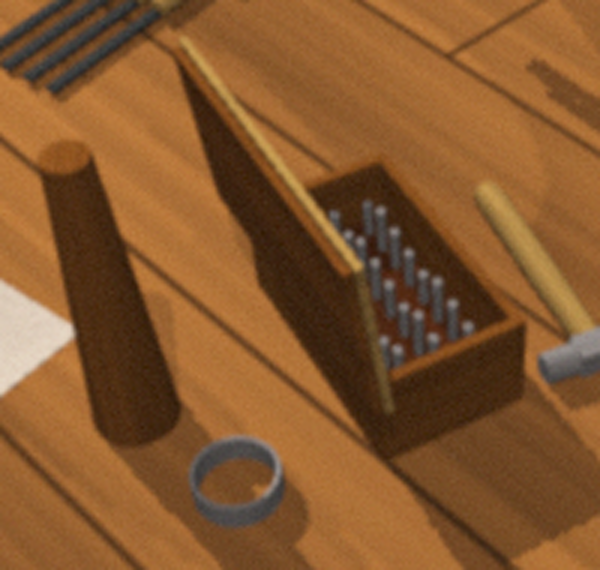

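The front rim corners in the top crop are about (77,477) and (392,567). The lid's hinge-side corners are (95,290) and (478,400), and its free-edge corners are (120,193) and (577,318). In the scene crop the mandrel foot is near (137,425) and the bangle near (237,490).

```bash
cat > h.py <<'E'
from workcell import telemetry, imaging, env
import numpy as np
from scipy.spatial.transform import Rotation as R
def ray(n,uv):
    p=imaging.camera_params(n);K=p["camera_matrix"];T=p["pose"]
    d=np.linalg.inv(K)@[uv[0],uv[1],1];return T[:3,3],T[:3,:3]@(d*[1,-1,-1])
def onz(n,uv,z):
    o,d=ray(n,uv);return o+d*(z-o[2])/d[2]
def tri(a,b):
    (o1,d1),(o2,d2)=ray("top",a),ray("scene",b)
    t=np.linalg.lstsq(np.c_[d1,-d2],o2-o1,rcond=None)[0]
    return (o1+d1*t[0]+o2+d2*t[1])/2, np.linalg.norm(o1+d1*t[0]-o2-d2*t[1])
tc=lambda u,v:(255+(u-1)/3,70+(v-1)/3)
sc=lambda u,v:(90+(u-1)/3,60+(v-1)/3)
E
python3 - <<'E'
from h import *
np.set_printoptions(precision=4,suppress=True)
fl,fr=onz("top",tc(77,477),.09),onz("top",tc(392,567),.09)
print("front",fl,fr,np.linalg.norm(fl-fr),"yaw",np.arctan2(*( (fl-fr)[[1,0]]))-np.pi/2)
print("scene fl",onz("scene",sc(523,322),.09))
hl,hr=onz("top",tc(95,290),.09),onz("top",tc(478,400),.09)
print("hinge",hl,hr,np.linalg.norm(hl-hr),"yaw",np.arctan2(*( (hl-hr)[[1,0]]))-np.pi/2)
print("edgeL",tri(tc(120,193),sc(358,268)),"edgeR",tri(tc(577,318),sc(183,40)))
y=(fl-fr);y/=np.linalg.norm(y);x=np.array([y[1],-y[0],0])
c=(fl+fr)/2+x*.0625;print("case",c,"hinge",c+x*.0625,"from lid",(hl+hr)/2)
print("mandrel",onz("scene",sc(137,425),0),"bangle",onz("scene",sc(237,490),.012))
for n,p in (("hammer head",onz("top",(271,265),.02)),("handle end",onz("top",(362,303),.01))):print(n,p)
E
```

```text
front [0.5038 0.0262 0.09  ] [ 0.4546 -0.1816  0.09  ] 0.21350785110181614 yaw -0.23255295404942133
scene fl [0.508  0.0245 0.09  ]
hinge [0.6347 0.0181 0.09  ] [ 0.5696 -0.2425  0.09  ] 0.2686553814904991 yaw -0.24504439917636267
edgeL (array([0.6484, 0.0141, 0.2368]), np.float64(0.002733430471255831)) edgeR (array([ 0.5851, -0.2445,  0.2367]), np.float64(0.0012879261311716835))
case [ 0.54   -0.0921  0.09  ] hinge [ 0.6009 -0.1065  0.09  ] from lid [ 0.6022 -0.1122  0.09  ]
mandrel [ 0.7363 -0.1647  0.    ] bangle [ 0.725  -0.0545  0.012 ]
hammer head [0.4362 0.0394 0.02  ]
handle end [ 0.3676 -0.155   0.01  ]
```

```bash
cat >> h.py <<'E'
np.set_printoptions(precision=3,suppress=True)
XC=np.array([.971,-.238,0]);YC=np.array([.238,.971,0]);H=np.array([.602,-.110,.09])
def lidpt(th,r,y,off=0):  # point on lid underside; off = distance out of the underside
    return H+XC*(-r*np.cos(th)-off*np.sin(th))+YC*y+np.array([0,0,r*np.sin(th)-off*np.cos(th)])
def ori(tilt,yaw=0,flip=1):  # tool z along -YC (yawed), tilted down; tool y up
    d=R.from_euler('z',yaw).apply(-YC); z=d*np.cos(tilt)-np.array([0,0,np.sin(tilt)])
    x=np.cross([0,0,1],z);x/=np.linalg.norm(x);x=x*flip
    return R.from_matrix(np.c_[x,np.cross(z,x),z])
def cur():
    s=telemetry.get_state();q=s["orientation"];return s,s["tcp_pos"],R.from_quat(np.r_[q[1:],q[0]])
def go(p,Rt=None,frm=None):
    _,p0,R0=cur()
    if frm is not None:p0,R0=frm
    Rt=R0 if Rt is None else Rt
    rv=(R0.inv()*Rt).as_rotvec();sh=R0.inv().apply(np.asarray(p)-p0)*1000
    print("shift",np.round(sh),"turn",np.round(rv,3),"rows",round(max(np.linalg.norm(sh)/41.7,np.degrees(np.linalg.norm(rv))/7.16),1))
E
python3 - <<'E'
from h import *
B=np.c_[[0,0,-1],[0,1,0],[1,0,0]].astype(float)
for tilt in (.2,.45,.7):
  for yaw in (0,.25):
    for f in (1,-1):
      for J1 in (.1,.3):
        M=R.from_euler('z',-J1)*ori(tilt,yaw,f)*R.from_matrix(B).inv()
        # M=Ry(p)Rz(a)Rx(j6)
        e=M.as_euler('YZX');print(tilt,yaw,f,J1,"p,a,j6",e)
go([.145,-.556,.45]);go([.55,.22,.42])
E
```

```text
0.2 0 1 0.1 p,a,j6 [ 2.596 -1.178 -2.082]
0.2 0 1 0.3 p,a,j6 [ 2.766 -0.998 -1.891]
0.2 0 -1 0.1 p,a,j6 [ 2.596 -1.178  1.059]
0.2 0 -1 0.3 p,a,j6 [ 2.766 -0.998  1.251]
0.2 0.25 1 0.1 p,a,j6 [ 1.99  -1.352 -2.714]
0.2 0.25 1 0.3 p,a,j6 [ 2.525 -1.22  -2.158]
0.2 0.25 -1 0.1 p,a,j6 [ 1.99  -1.352  0.428]
0.2 0.25 -1 0.3 p,a,j6 [ 2.525 -1.22   0.984]
0.45 0 1 0.1 p,a,j6 [ 2.175 -1.014 -2.458]
0.45 0 1 0.3 p,a,j6 [ 2.388 -0.882 -2.198]
0.45 0 -1 0.1 p,a,j6 [ 2.175 -1.014  0.683]
0.45 0 -1 0.3 p,a,j6 [ 2.388 -0.882  0.943]
0.45 0.25 1 0.1 p,a,j6 [ 1.755 -1.112 -2.936]
0.45 0.25 1 0.3 p,a,j6 [ 2.106 -1.041 -2.54 ]
0.45 0.25 -1 0.1 p,a,j6 [ 1.755 -1.112  0.205]
0.45 0.25 -1 0.3 p,a,j6 [ 2.106 -1.041  0.602]
0.7 0 1 0.1 p,a,j6 [ 1.948 -0.805 -2.639]
0.7 0 1 0.3 p,a,j6 [ 2.119 -0.715 -2.392]
0.7 0 -1 0.1 p,a,j6 [ 1.948 -0.805  0.503]
0.7 0 -1 0.3 p,a,j6 [ 2.119 -0.715  0.75 ]
0.7 0.25 1 0.1 p,a,j6 [ 1.678 -0.866 -3.002]
0.7 0.25 1 0.3 p,a,j6 [ 1.898 -0.822 -2.707]
0.7 0.25 -1 0.1 p,a,j6 [ 1.678 -0.866  0.14 ]
0.7 0.25 -1 0.3 p,a,j6 [ 1.898 -0.822  0.434]
shift [  -0.   -0. -220.] turn [0. 0. 0.] rows 5.3
shift [ 588. -649. -188.] turn [0. 0. 0.] rows 21.5
```

>>> {"op": "step_arm", "data": {"moves": [[[0,0,-40],[0,0,0],0],[[0,0,-80],[0,0,0],0],[[0,0,-120],[0,0,0],0],[[20,-25,-160],[0,0,0],0],[[45,-55,-185],[0,0,0],0],[[70,-85,-195],[0,0,0],0],[[98,-113,-195],[0,0,0],0],[[126,-141,-195],[0,0,0],0]]}}

```text
clock: 0.77
tcp_pos: [0.2285, -0.3931, 0.4272]
orientation: [0.001, 0.992, 0.127, 0.0]
wrist_force: [1.4, -0.2, -0.9]
finger_gap: -0.0001
grip_force: 0.0
```

>>> {"op": "step_arm", "data": {"moves": [[[28,-30,0],[0,0,0],0],[[56,-60,0],[0,0,0],0],[[84,-90,0],[0,0,0],0],[[112,-120,0],[0,0,0],0],[[140,-150,0],[0,0,0],0],[[168,-180,0],[0,0,0],0],[[196,-210,0],[0,0,0],0],[[224,-240,0],[0,0,0],0]]}}

```text
clock: 1.43
tcp_pos: [0.3844, -0.1032, 0.4261]
orientation: [0.0, 0.992, 0.127, 0.0]
wrist_force: [0.7, -0.7, 0.4]
finger_gap: -0.0
grip_force: 0.0
```

>>> {"op": "step_arm", "data": {"moves": [[[28,-30,0],[0,0,0],0],[[56,-60,0],[0,0,0],0],[[84,-90,0],[0,0,0],0],[[112,-120,0],[0,0,0],0],[[140,-150,0],[0,0,0],0],[[168,-180,0],[0,0,0],0],[[196,-210,0],[0,0,0],0],[[224,-240,0],[0,0,0],0]]}}

```text
clock: 2.1
tcp_pos: [0.5405, 0.1858, 0.4258]
orientation: [0.0, 0.992, 0.128, -0.0]
wrist_force: [1.0, -0.5, 0.8]
finger_gap: 0.0001
grip_force: 0.0
```

```bash
python3 - <<'E'
from h import *
s,p,r=cur();print(s["clock"],p,s["joint_pos"],s["finger_gap"])
for t,y in ((.35,.1),(.45,.15)):
  go([.62,.20,.38],ori(t,y,-1)); print(ori(t,y,-1).as_matrix())
E
```

```text
2.1 [0.54  0.186 0.426] [ 0.191  0.354  0.583  1.8   -0.     3.076] 6.011461700707397e-05
shift [81.  6. 46.] turn [ 0.322 -1.604 -2.294] rows 22.5
[[-0.99   0.048 -0.131]
 [ 0.14   0.34  -0.93 ]
 [-0.    -0.939 -0.343]]
shift [81.  6. 46.] turn [ 0.263 -1.507 -2.402] rows 22.8
[[-0.996  0.039 -0.081]
 [ 0.09   0.433 -0.897]
 [ 0.    -0.9   -0.435]]
```

>>> {"op": "step_arm", "data": {"moves": [[[0,0,0],[0,0,-0.12],0],[[0,0,0],[0,0,-0.24],0],[[0,0,0],[0,0,-0.36],0],[[0,0,0],[0,0,-0.48],0],[[0,0,0],[0,0,-0.6],0],[[0,0,0],[0,0,-0.72],0],[[0,0,0],[0,0,-0.84],0],[[0,0,0],[0,0,-0.96],0]]}}

```text
clock: 2.77
tcp_pos: [0.5401, 0.1836, 0.4256]
orientation: [-0.0, 0.819, 0.574, -0.001]
wrist_force: [0.3, -0.3, -0.5]
finger_gap: -0.0003
grip_force: 0.0
```

>>> {"op": "step_arm", "data": {"moves": [[[0,0,0],[0,0,-0.12],0],[[0,0,0],[0,0,-0.24],0],[[0,0,0],[0,0,-0.36],0],[[0,0,0],[0,0,-0.48],0],[[0,0,0],[0,0,-0.6],0],[[0,0,0],[0,0,-0.72],0],[[0,0,0],[0,0,-0.84],0],[[0,0,0],[0,0,-0.96],0]]}}

```text
clock: 3.43
tcp_pos: [0.5401, 0.1836, 0.4256]
orientation: [-0.0, 0.462, 0.887, -0.0]
wrist_force: [0.7, 1.0, -0.2]
finger_gap: 0.0001
grip_force: 0.0
```

```bash
python3 - <<'E'
from h import *
s,p,r=cur();print(s["clock"],p,s["joint_pos"])
for t,y in ((.35,.1),(.45,.15)):
  go([.62,.20,.38],ori(t,y,-1))
E
```

```text
3.4333 [0.54  0.184 0.426] [ 0.187  0.352  0.579  1.799 -0.     1.147]
shift [-32.  75.  46.] turn [ 1.147 -0.499 -0.712] rows 11.5
shift [-32.  75.  46.] turn [ 1.045 -0.487 -0.774] rows 11.1
```

>>> {"op": "step_arm", "data": {"moves": [[[-4,9,0],[0.095,-0.04,-0.06],0],[[-8,18,0],[0.19,-0.08,-0.12],0],[[-12,27,0],[0.285,-0.12,-0.18],0],[[-16,36,0],[0.38,-0.165,-0.235],0],[[-20,45,0],[0.475,-0.205,-0.295],0],[[-24,54,0],[0.57,-0.25,-0.355],0],[[-28,65,0],[0.67,-0.29,-0.415],0],[[-32,75,0],[0.765,-0.33,-0.475],0]]}}

```text
clock: 4.1
tcp_pos: [0.6023, 0.166, 0.3669]
orientation: [0.012, 0.219, 0.914, -0.341]
wrist_force: [-0.4, -0.6, -1.0]
finger_gap: -0.0003
grip_force: 0.0
```

```bash
python3 - <<'E'
from h import *
s,p,r=cur();print(s["clock"],p,s["joint_pos"])
for t,y in ((.35,.1),(.45,.15)):
  go([.66,.20,.38],ori(t,y,-1))
E
```

```text
4.1 [0.602 0.166 0.367] [ 0.396  0.937  1.262  2.336 -0.56   0.994]
shift [-41.  38. -39.] turn [ 0.514 -0.12  -0.298] rows 4.8
shift [-41.  38. -39.] turn [ 0.409 -0.144 -0.333] rows 4.4
```

```bash
python3 - <<'E'
from h import *
T=lidpt(1.67,.125,.19,-.048);print(T)
for t,y in ((.35,.3),(.45,.3)):
  go(T,ori(t,y,-1))
E
```

```text
[0.706 0.06  0.21 ]
shift [-108.   68.  174.] turn [ 0.49  -0.285 -0.413] rows 5.6
shift [-108.   68.  174.] turn [ 0.392 -0.263 -0.425] rows 5.2
```

>>> {"op": "step_arm", "data": {"moves": [[[-18,11,29],[0.08,-0.045,-0.07],0],[[-36,22,58],[0.16,-0.09,-0.14],0],[[-54,34,87],[0.24,-0.14,-0.2],0],[[-72,45,116],[0.32,-0.19,-0.275],0],[[-90,57,145],[0.4,-0.235,-0.34],0],[[-108,68,174],[0.49,-0.285,-0.413],0],[[-108,68,174],[0.49,-0.285,-0.413],0]]}}

```text
clock: 4.68
tcp_pos: [0.703, 0.0566, 0.2001]
orientation: [0.01, -0.026, 0.818, -0.574]
wrist_force: [-1.5, 0.7, -3.1]
finger_gap: 0.0002
grip_force: 0.0
```

```bash
python3 - <<'E'
from h import *
import cv2
s,p,r=cur();print(s["clock"],p,s["joint_pos"],s["wrist_force"]);print(r.as_matrix())
go(lidpt(1.67,.125,.19,-.048),ori(.35,.3,-1))
cv2.imwrite("pics/s1.png",cv2.resize(imaging.read_camera("scene")[30:330,20:420,::-1],None,fx=2,fy=2))
E
```

```text
4.6833 [0.703 0.057 0.2  ] [ 0.352  1.043  0.705  1.921 -1.114  0.727] [-1.452  0.722 -3.127]
[[-0.998 -0.032  0.047]
 [-0.055  0.339 -0.939]
 [ 0.014 -0.94  -0.341]]
shift [-3. -8. -6.] turn [-0.002 -0.009  0.011] rows 0.3
```

View pics/s1.png

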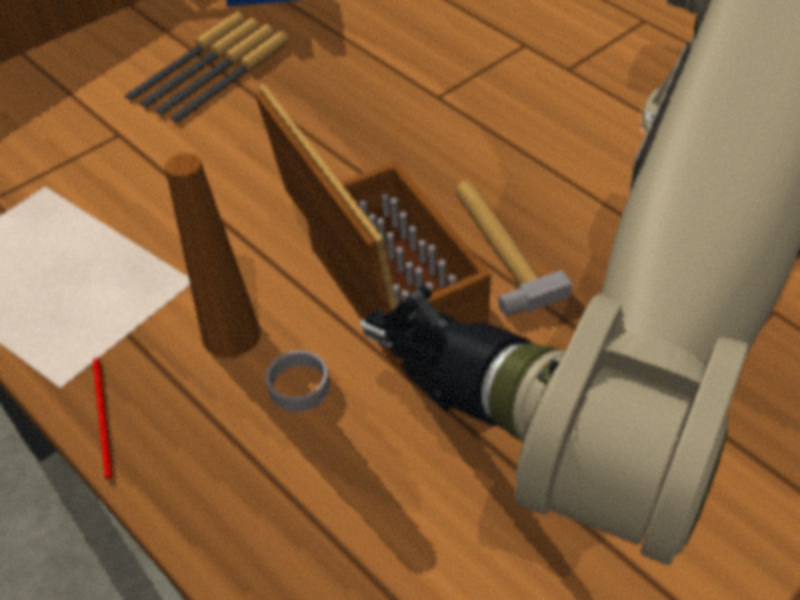

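The scene view shows the closed fingers behind and outside the lid's near end, with the tip at about (375,328). They are clear of the bangle (298,380) and the mandrel. Before nudging, I'll check that the catch pose at the case's side can be reached.

```bash
python3 - <<'E'
from h import *
print(lidpt(0,.1,.19,.02));go(lidpt(0,.1,.19,.02),ori(.35,.3,-1));go(lidpt(0,.1,.19,.02),ori(.3,.2,-1))
E
```

```text
[0.55  0.098 0.07 ]
shift [149. 144.   1.] turn [ 0.001 -0.009  0.005] rows 5.0
shift [149. 144.   1.] turn [0.051 0.086 0.038] rows 5.0
```

>>> {"op": "step_arm", "data": {"moves": [[[30,20,-10],[0,0,0],0],[[60,45,-10],[0,0,0],0],[[90,75,-5],[0,0,0],0],[[120,110,0],[0,0,0],0],[[149,144,0],[0,0,0],0],[[149,144,0],[0,0,0],0],[[149,144,0],[0,0,0],0]]}}

```text
clock: 5.32
tcp_pos: [0.5532, 0.1029, 0.0771]
orientation: [0.018, -0.023, 0.82, -0.571]
wrist_force: [0.9, -0.2, 0.0]
finger_gap: 0.0001
grip_force: 0.0
```

```bash
python3 - <<'E'
from h import *
import cv2
s,p,r=cur();print(s["clock"],p,s["joint_pos"],s["wrist_force"]);print(r.as_matrix())
go(lidpt(0,.1,.19,.02),ori(.35,.3,-1))
cv2.imwrite("pics/t1.png",cv2.resize(imaging.read_camera("top")[70:330,160:460,::-1],None,fx=2,fy=2))
E
```

```text
5.3167 [0.553 0.103 0.077] [ 0.5    0.98   0.2    1.646 -1.013  0.94 ] [ 0.864 -0.171  0.011]
[[-0.998 -0.016  0.056]
 [-0.058  0.347 -0.936]
 [-0.004 -0.938 -0.347]]
shift [3. 5. 7.] turn [ 0.005 -0.    -0.004] rows 0.2
```

View pics/t1.png

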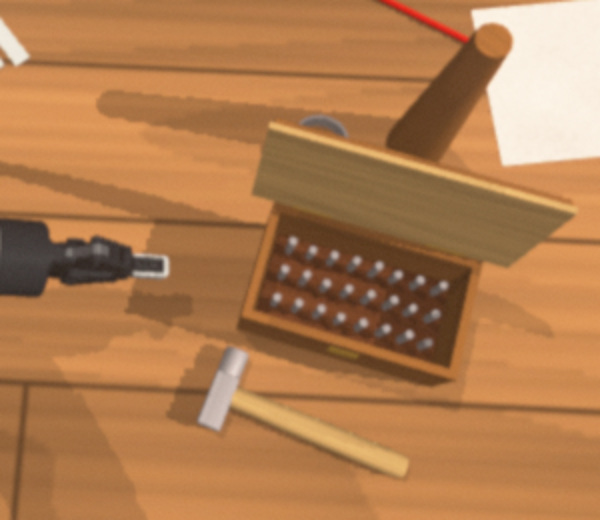

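The fingers reach the catch side with joint margin to spare. In the top view the tip is at (165,265), the case's left wall at (260,270), and the hammer at (225,385) is clear. Next I'll go back behind the lid with a slightly flatter tool.

```bash
cat >> h.py <<'E'
def Q(th,tilt=.25,yaw=.2): return ori(tilt,yaw,-1)*R.from_rotvec([0,0,-th])
def rows(lst,frm=None):
    if frm is None: _,p0,R0=cur()
    else: p0,R0=frm
    pp,RR=p0,R0
    for p,r in lst:
        print("[",np.round(R0.inv().apply(p-p0)*1000).tolist(),",",np.round((R0.inv()*r).as_rotvec(),3).tolist(),",0]  d=%.0f a=%.2f"%(1000*np.linalg.norm(p-pp),np.degrees((RR.inv()*r).magnitude())))
        pp,RR=p,r
E
python3 - <<'E'
from h import *
q=Q(0)
rows([(lidpt(1.67,.125,.19,-.05),q)])
rows([(lidpt(1.67,.125,.19,-.05),q),(lidpt(1.67,.125,.115,-.05),q)],(lidpt(1.67,.125,.19,-.05),q))
E
```

```text
[ [-151.0, -140.0, 3.0] , [0.105, 0.095, 0.022] ,0]  d=205 a=8.25
[ [0.0, 0.0, 0.0] , [0.0, 0.0, 0.0] ,0]  d=0 a=0.00
[ [15.0, -18.0, 71.0] , [0.0, 0.0, 0.0] ,0]  d=75 a=0.00
```

>>> {"op": "step_arm", "data": {"moves": [[[-28,-28,-5],[0.02,0.02,0],0],[[-56,-54,-5],[0.05,0.05,0.01],0],[[-84,-80,0],[0.08,0.07,0.02],0],[[-112,-106,0],[0.105,0.095,0.022],0],[[-135,-130,3],[0.105,0.095,0.022],0],[[-151,-140,3],[0.105,0.095,0.022],0],[[-151,-140,3],[0.105,0.095,0.022],0],[[-151,-140,3],[0.105,0.095,0.022],0]]}}

```text
clock: 6.03
tcp_pos: [0.7055, 0.054, 0.2094]
orientation: [-0.01, 0.018, 0.791, -0.611]
wrist_force: [-0.6, -0.1, -0.6]
finger_gap: -0.0002
grip_force: 0.0
```

```bash
python3 - <<'E'
from h import *
s,p,r=cur();print(s["clock"],p,s["joint_pos"],s["wrist_force"])
rows([(lidpt(1.67,.125,.115,-.045),Q(0))])
E
```

```text
6.0333 [0.706 0.054 0.209] [ 0.347  1.262  1.066  2.338 -1.111  1.02 ] [-0.628 -0.069 -0.607]
[ [18.0, -18.0, 64.0] , [0.006, 0.001, -0.006] ,0]  d=69 a=0.47
```

>>> {"op": "step_arm", "data": {"moves": [[[0,0,0],[-0.1,-0.09,-0.02],0],[[0,0,0],[-0.1,-0.09,-0.02],0],[[0,0,0],[-0.1,-0.09,-0.02],0]]}}

```text
clock: 6.28
tcp_pos: [0.7031, 0.0559, 0.2066]
orientation: [0.018, -0.022, 0.82, -0.571]
wrist_force: [-0.5, -1.7, 1.5]
finger_gap: 0.0
grip_force: 0.0
```

```bash
python3 - <<'E'
from h import *
s,p,r=cur();print(s["clock"],p,s["joint_pos"],s["wrist_force"])
rows([(lidpt(1.67,.125,.115,-.045),Q(0,.35,.3))])
E
```

```text
6.2833 [0.703 0.056 0.207] [ 0.352  1.021  0.685  1.897 -1.116  0.721] [-0.524 -1.748  1.492]
[ [22.0, -26.0, 61.0] , [0.004, -0.001, -0.006] ,0]  d=70 a=0.39
```

>>> {"op": "step_arm", "data": {"moves": [[[7,-8,20],[0,0,0],0],[[14,-17,40],[0,0,0],0],[[22,-26,61],[0,0,0],0],[[22,-26,61],[0,0,0],0],[[22,-26,61],[0,0,0],0]]}}

```text
clock: 6.7
tcp_pos: [0.6843, -0.0126, 0.2117]
orientation: [0.018, -0.02, 0.82, -0.572]
wrist_force: [0.3, 0.3, -0.3]
finger_gap: -0.0001
grip_force: 0.0
```

```bash
python3 - <<'E'
from h import *
import cv2
s,p,r=cur();print(s["clock"],p,s["joint_pos"],s["wrist_force"])
q=Q(0,.35,.3)
L=[(lidpt(t,.125,.115,-.033),q) for t in np.linspace(1.67,1.05,16)]
rows(L)
cv2.imwrite("pics/s2.png",cv2.resize(imaging.read_camera("scene")[60:260,60:320,::-1],None,fx=3,fy=3))
E
```

```text
6.7 [ 0.684 -0.013  0.212] [ 0.271  0.866  0.406  1.637 -1.16   0.571] [ 0.272  0.277 -0.349]
[ [11.0, 2.0, -4.0] , [0.003, -0.004, -0.007] ,0]  d=12 a=0.51
[ [16.0, 1.0, -6.0] , [0.003, -0.004, -0.007] ,0]  d=5 a=0.00
[ [21.0, -0.0, -8.0] , [0.003, -0.004, -0.007] ,0]  d=5 a=0.00
[ [25.0, -1.0, -9.0] , [0.003, -0.004, -0.007] ,0]  d=5 a=0.00
[ [30.0, -2.0, -11.0] , [0.003, -0.004, -0.007] ,0]  d=5 a=0.00
[ [35.0, -2.0, -13.0] , [0.003, -0.004, -0.007] ,0]  d=5 a=0.00
[ [41.0, -2.0, -15.0] , [0.003, -0.004, -0.007] ,0]  d=5 a=0.00
[ [46.0, -2.0, -16.0] , [0.003, -0.004, -0.007] ,0]  d=5 a=0.00
[ [51.0, -2.0, -18.0] , [0.003, -0.004, -0.007] ,0]  d=5 a=0.00
[ [56.0, -1.0, -19.0] , [0.003, -0.004, -0.007] ,0]  d=5 a=0.00
[ [61.0, -1.0, -21.0] , [0.003, -0.004, -0.007] ,0]  d=5 a=0.00
[ [66.0, 0.0, -22.0] , [0.003, -0.004, -0.007] ,0]  d=5 a=0.00
[ [71.0, 1.0, -23.0] , [0.003, -0.004, -0.007] ,0]  d=5 a=0.00
[ [76.0, 3.0, -24.0] , [0.003, -0.004, -0.007] ,0]  d=5 a=0.00
[ [81.0, 4.0, -26.0] , [0.003, -0.004, -0.007] ,0]  d=5 a=0.00
[ [86.0, 6.0, -26.0] , [0.003, -0.004, -0.007] ,0]  d=5 a=0.00
```

View pics/s2.png

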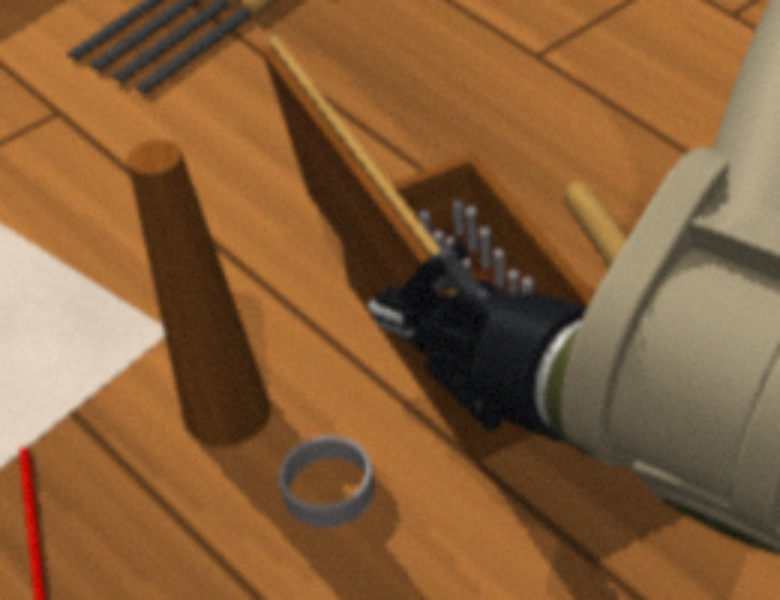

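The fingertip, at (390,310), is behind the lid near its near end and touches nothing. I'll start the nudge, drawn back a little sideways so only the finger pushes.

>>> {"op": "step_arm", "data": {"moves": [[[6,1,-8],[0,0,0],0],[[11,1,-12],[0,0,0],0],[[16,0,-13],[0,0,0],0],[[21,0,-15],[0,0,0],0],[[25,-1,-16],[0,0,0],0],[[30,-2,-18],[0,0,0],0],[[35,-2,-20],[0,0,0],0],[[40,-2,-22],[0,0,0],0]]}}

```text
clock: 7.42
tcp_pos: [0.6445, 0.006, 0.2191]
orientation: [0.018, -0.02, 0.82, -0.572]
wrist_force: [1.1, -0.5, -0.7]
finger_gap: -0.0001
grip_force: 0.8
```

```bash
cat >> h.py <<'E'
import cv2
def lidang(n="scene",save=None):
    # lid angle from the far (right) free-edge corner strip: light-wood lining edge in the scene view
    im=imaging.read_camera(n)
    if save: cv2.imwrite(save,im[:,:,::-1])
    best=[]
    p=imaging.camera_params(n);K=p["camera_matrix"];T=np.linalg.inv(p["pose"])
    hsv=cv2.cvtColor(im,cv2.COLOR_RGB2HSV).astype(int)
    for th in np.arange(1.85,-.05,-.02):
        v=[]
        for y in np.linspace(-.12,.0,25):
            q=T[:3,:3]@lidpt(th,.150,y,-.003)+T[:3,3];u=K@(q*[1,-1,-1]);u=u[:2]/u[2]
            c,r=np.round(u).astype(int);v.append(im[r,c].astype(float))
        v=np.array(v);best.append((v.mean(0)[1]-0*v.std(0).sum(),th,v.mean(0)))
    b=sorted(best,key=lambda t:-t[0])[:4]
    return [(round(t,2),c.round().tolist()) for _,t,c in b]
E
python3 - <<'E'
from h import *
s,p,r=cur();print(s["clock"],p,s["wrist_force"])
print(lidang())
q=Q(0,.35,.3)
rows([(lidpt(t,.125,.12,-.033),q) for t in np.linspace(1.37,1.0,9)])
E
```

```text
7.4167 [0.644 0.006 0.219] [ 1.129 -0.47  -0.66 ]
[(np.float64(1.47), [180.0, 139.0, 74.0]), (np.float64(1.45), [173.0, 128.0, 68.0]), (np.float64(0.43), [158.0, 102.0, 50.0]), (np.float64(0.45), [159.0, 102.0, 50.0])]
[ [6.0, -0.0, 1.0] , [0.002, -0.003, -0.007] ,0]  d=6 a=0.43
[ [12.0, 0.0, -0.0] , [0.002, -0.003, -0.007] ,0]  d=6 a=0.00
[ [18.0, 1.0, -2.0] , [0.002, -0.003, -0.007] ,0]  d=6 a=0.00
[ [23.0, 2.0, -4.0] , [0.002, -0.003, -0.007] ,0]  d=6 a=0.00
[ [29.0, 3.0, -5.0] , [0.002, -0.003, -0.007] ,0]  d=6 a=0.00
[ [35.0, 4.0, -6.0] , [0.002, -0.003, -0.007] ,0]  d=6 a=0.00
[ [40.0, 6.0, -8.0] , [0.002, -0.003, -0.007] ,0]  d=6 a=0.00
[ [46.0, 8.0, -9.0] , [0.002, -0.003, -0.007] ,0]  d=6 a=0.00
[ [51.0, 10.0, -10.0] , [0.002, -0.003, -0.007] ,0]  d=6 a=0.00
```

>>> {"op": "step_arm", "data": {"moves": [[[6,0,0],[0,0,0],0],[[12,0,-1],[0,0,0],0],[[18,1,-3],[0,0,0],0],[[23,2,-4],[0,0,0],0],[[29,3,-6],[0,0,0],0],[[35,4,-7],[0,0,0],0],[[40,6,-9],[0,0,0],0],[[46,8,-10],[0,0,0],0]]}}

```text
clock: 8.13
tcp_pos: [0.5979, 0.0158, 0.2147]
orientation: [0.018, -0.021, 0.82, -0.572]
wrist_force: [1.7, 0.4, -0.9]
finger_gap: -0.0001
grip_force: 0.4
```

```bash
python3 - <<'E'
from h import *
s,p,r=cur();print(s["clock"],p,s["wrist_force"])
print(lidang())
q=Q(0,.35,.3);c=Q(.65,.35,.3)
rows([(lidpt(t,.125,.122,-.033),q) for t in np.linspace(1.02,.9,4)])
E
```

```text
8.1333 [0.598 0.016 0.215] [ 1.653  0.406 -0.857]
[(np.float64(1.09), [162.0, 124.0, 65.0]), (np.float64(1.11), [153.0, 117.0, 62.0]), (np.float64(1.07), [163.0, 117.0, 61.0]), (np.float64(1.85), [170.0, 110.0, 54.0])]
[ [2.0, 1.0, -1.0] , [0.003, -0.003, -0.006] ,0]  d=2 a=0.41
[ [7.0, 3.0, -2.0] , [0.003, -0.003, -0.006] ,0]  d=5 a=0.00
[ [11.0, 5.0, -3.0] , [0.003, -0.003, -0.006] ,0]  d=5 a=0.00
[ [16.0, 7.0, -3.0] , [0.003, -0.003, -0.006] ,0]  d=5 a=0.00
```

```bash
python3 - <<'E'
from h import *
T=(.35,.3);q=Q(0,*T)
P=[(lidpt(.95,.125,.122,-.033),q),(lidpt(.95,.125,.122,-.033),q),(lidpt(.95,.125,.155,-.05),q),(lidpt(.95,.125,.185,-.05),Q(.1,*T)),
 (lidpt(.8,.11,.185,-.02),Q(.22,*T)),(lidpt(.72,.11,.185,.015),Q(.34,*T)),(lidpt(.66,.11,.18,.035),Q(.46,*T)),(lidpt(.66,.11,.16,.035),Q(.58,*T))]
rows(P)
E
```

```text
[ [10.0, 4.0, -2.0] , [0.003, -0.003, -0.006] ,0]  d=11 a=0.41
[ [10.0, 4.0, -2.0] , [0.003, -0.003, -0.006] ,0]  d=0 a=0.00
[ [-13.0, 5.0, -32.0] , [0.003, -0.003, -0.006] ,0]  d=37 a=0.00
[ [-21.0, 15.0, -59.0] , [0.003, -0.003, -0.106] ,0]  d=30 a=5.73
[ [8.0, 53.0, -54.0] , [0.003, -0.002, -0.226] ,0]  d=49 a=6.88
[ [37.0, 86.0, -51.0] , [0.003, -0.002, -0.346] ,0]  d=44 a=6.88
[ [53.0, 106.0, -44.0] , [0.003, -0.002, -0.466] ,0]  d=27 a=6.88
[ [59.0, 99.0, -26.0] , [0.003, -0.002, -0.586] ,0]  d=20 a=6.88
```

>>> {"op": "step_arm", "data": {"moves": [[[6,2,-1],[0,0,0],0],[[10,4,-2],[0,0,0],0],[[-11,5,-32],[0,0,0],0],[[-18,15,-59],[0,0,-0.1],0],[[8,48,-56],[0,0,-0.22],0],[[35,80,-53],[0,0,-0.34],0],[[53,106,-46],[0,0,-0.46],0],[[59,99,-28],[0,0,-0.58],0]]}}

```text
clock: 8.85
tcp_pos: [0.5328, 0.0754, 0.1249]
orientation: [-0.15, -0.26, 0.777, -0.553]
wrist_force: [-0.5, -0.7, 0.3]
finger_gap: -0.0001
grip_force: 0.0
```

```bash
python3 - <<'E'
from h import *
s,p,r=cur();print(s["clock"],p,s["wrist_force"],s["joint_pos"])
print(lidang())
T=(.35,.3)
for th in (.8,.7,.6,.5):
  print(th);rows([(lidpt(th,.11,.125,.035),Q(th,*T)),(lidpt(th,.11,.125,.025),Q(th,*T)),(lidpt(th,.11,.125,.019),Q(th,*T))])
E
```

```text
8.85 [0.533 0.075 0.125] [-0.55  -0.704  0.262] [ 0.477  0.867  0.093  1.635 -1.031  0.325]
[(np.float64(0.15), [158.0, 120.0, 64.0]), (np.float64(0.17), [158.0, 119.0, 62.0]), (np.float64(0.85), [157.0, 119.0, 63.0]), (np.float64(0.83), [158.0, 119.0, 62.0])]
0.8
[ [17.0, -22.0, 28.0] , [0.002, -0.004, -0.207] ,0]  d=39 a=11.85
[ [16.0, -32.0, 27.0] , [0.002, -0.004, -0.207] ,0]  d=10 a=0.00
[ [15.0, -38.0, 27.0] , [0.002, -0.004, -0.207] ,0]  d=6 a=0.00
0.7
[ [16.0, -11.0, 30.0] , [0.002, -0.004, -0.107] ,0]  d=35 a=6.12
[ [15.0, -21.0, 29.0] , [0.002, -0.004, -0.107] ,0]  d=10 a=0.00
[ [14.0, -27.0, 28.0] , [0.002, -0.004, -0.107] ,0]  d=6 a=0.00
0.6
[ [13.0, 0.0, 33.0] , [0.002, -0.004, -0.007] ,0]  d=35 a=0.46
[ [13.0, -10.0, 31.0] , [0.002, -0.004, -0.007] ,0]  d=10 a=0.00
[ [13.0, -16.0, 30.0] , [0.002, -0.004, -0.007] ,0]  d=6 a=0.00
0.5
[ [9.0, 11.0, 36.0] , [0.002, -0.004, 0.093] ,0]  d=38 a=5.35
[ [10.0, 1.0, 34.0] , [0.002, -0.004, 0.093] ,0]  d=10 a=0.00
[ [11.0, -5.0, 33.0] , [0.002, -0.004, 0.093] ,0]  d=6 a=0.00
```

>>> {"op": "step_arm", "data": {"moves": [[[7,2,16],[0,0,0],0],[[13,0,31],[0,0,0],0],[[13,-6,31],[0,0,0],0],[[12,-6,32],[0,0,0.04],0],[[11,-4,33],[0,0,0.08],0],[[11,-1,34],[0,0,0.12],0]]}}

```text
clock: 9.4
tcp_pos: [0.5308, 0.0383, 0.1266]
orientation: [-0.111, -0.205, 0.794, -0.561]
wrist_force: [1.1, 0.1, -0.2]
finger_gap: -0.0001
grip_force: 0.0
```

```bash
python3 - <<'E'
from h import *
s,p,r=cur();print(s["clock"],p,s["wrist_force"],s["joint_pos"])
print(lidang(save="pics/s3.png"))
T=(.35,.3)
for th in np.arange(.5,.15,-.05):
  print(round(th,2));rows([(lidpt(th,.11,.125,.019),Q(th,*T))])
E
```

```text
9.4 [0.531 0.038 0.127] [ 1.082  0.149 -0.217] [ 0.423  0.812  0.     1.53  -1.068  0.388]
[(np.float64(0.53), [168.0, 121.0, 61.0]), (np.float64(0.51), [168.0, 121.0, 61.0]), (np.float64(0.47), [167.0, 120.0, 61.0]), (np.float64(0.49), [167.0, 120.0, 61.0])]
0.5
[ [1.0, -0.0, 2.0] , [0.004, -0.001, -0.053] ,0]  d=2 a=3.06
0.45
[ [1.0, 5.0, 3.0] , [0.004, -0.001, -0.003] ,0]  d=6 a=0.32
0.4
[ [-1.0, 10.0, 4.0] , [0.004, -0.001, 0.047] ,0]  d=11 a=2.69
0.35
[ [-2.0, 15.0, 6.0] , [0.004, -0.002, 0.097] ,0]  d=17 a=5.55
0.3
[ [-3.0, 21.0, 8.0] , [0.004, -0.002, 0.147] ,0]  d=22 a=8.41
0.25
[ [-5.0, 26.0, 9.0] , [0.004, -0.002, 0.197] ,0]  d=28 a=11.28
0.2
[ [-7.0, 30.0, 11.0] , [0.004, -0.002, 0.247] ,0]  d=33 a=14.14
```

View pics/s3.png

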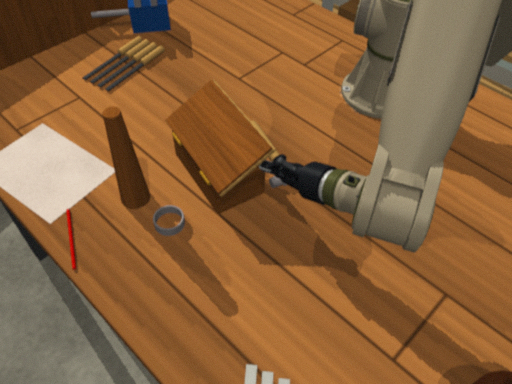

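The lid is at roughly 0.5 rad, and the finger sits under its near front corner at (268,165). I'll keep lowering at a pace slower than the lid so it settles on the finger.

>>> {"op": "step_arm", "data": {"moves": [[[1,2,2],[0,0,-0.02],0],[[1,4,3],[0,0,0],0],[[0,6,3],[0,0,0.02],0],[[0,8,4],[0,0,0.04],0]]}}

```text
clock: 9.78
tcp_pos: [0.5266, 0.0369, 0.1174]
orientation: [-0.101, -0.19, 0.798, -0.563]
wrist_force: [0.1, 2.3, -1.0]
finger_gap: -0.0
grip_force: 0.9
```

```bash
python3 - <<'E'
from h import *
s,p,r=cur();print(s["clock"],p,s["wrist_force"])
print(lidang())
T=(.35,.3)
for th in np.arange(.4,-.01,-.05):
  print(round(th,2));rows([(lidpt(th,.11,.125,.019),Q(th,*T))])
E
```

```text
9.7833 [0.527 0.037 0.117] [ 0.13   2.296 -0.951]
[(np.float64(0.51), [168.0, 119.0, 60.0]), (np.float64(0.53), [166.0, 117.0, 59.0]), (np.float64(0.47), [166.0, 117.0, 59.0]), (np.float64(0.55), [166.0, 117.0, 59.0])]
0.4
[ [-0.0, 2.0, 0.0] , [0.004, -0.001, 0.01] ,0]  d=2 a=0.60
0.35
[ [-2.0, 7.0, 2.0] , [0.004, -0.001, 0.06] ,0]  d=7 a=3.43
0.3
[ [-3.0, 12.0, 3.0] , [0.003, -0.001, 0.11] ,0]  d=13 a=6.29
0.25
[ [-5.0, 17.0, 5.0] , [0.003, -0.002, 0.16] ,0]  d=18 a=9.15
0.2
[ [-6.0, 22.0, 7.0] , [0.003, -0.002, 0.21] ,0]  d=24 a=12.02
0.15
[ [-8.0, 27.0, 9.0] , [0.003, -0.002, 0.26] ,0]  d=29 a=14.88
0.1
[ [-11.0, 31.0, 11.0] , [0.003, -0.002, 0.31] ,0]  d=35 a=17.75
0.05
[ [-13.0, 36.0, 13.0] , [0.003, -0.002, 0.36] ,0]  d=40 a=20.61
0.0
[ [-16.0, 40.0, 15.0] , [0.003, -0.002, 0.41] ,0]  d=46 a=23.47
```

>>> {"op": "step_arm", "data": {"moves": [[[0,2,0],[0,0,0.01],0],[[-1,4,1],[0,0,0.03],0],[[-2,6,2],[0,0,0.05],0]]}}

```text
clock: 10.08
tcp_pos: [0.5258, 0.037, 0.1107]
orientation: [-0.087, -0.17, 0.802, -0.565]
wrist_force: [-1.2, 1.0, 0.2]
finger_gap: -0.0002
grip_force: 0.9
```

```bash
python3 - <<'E'
from h import *
s,p,r=cur();print(s["clock"],p,s["wrist_force"],s["ft_torque"],s["grip_force"])
im=imaging.read_camera("scene");cv2.imwrite("pics/s4.png",cv2.resize(im[60:260,130:330,::-1],None,fx=3,fy=3))
E
```

```text
10.0833 [0.526 0.037 0.111] [-1.199  0.981  0.155] [ 1.074  0.114 -0.167] 0.8521864216891117
```

View pics/s4.png

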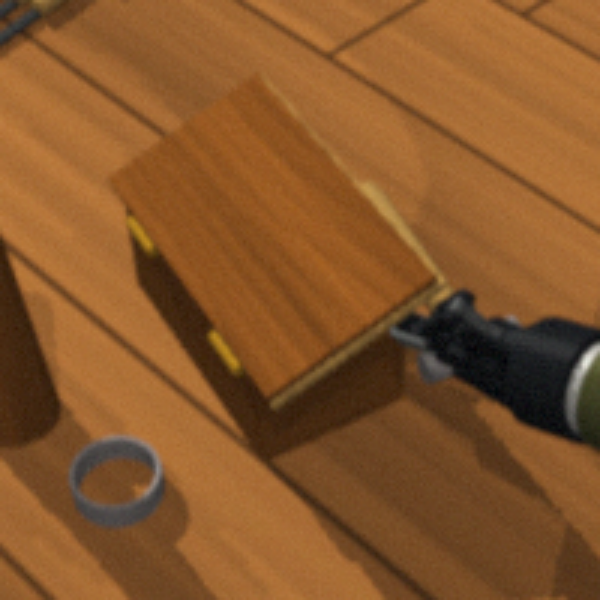

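The finger is carrying the lid. The tip is under the near side edge at about (405,320), and the wrist moment reads about 1.07 N m, which fits the lid's load. Now I'll lower it slowly.

```bash
python3 - <<'E'
from h import *
p=imaging.camera_params("scene");K=p["camera_matrix"];T=np.linalg.inv(p["pose"])
for th in np.arange(.3,.56,.05):
    q=T[:3,:3]@lidpt(th,.15,.135)+T[:3,3];u=K@(q*[1,-1,-1]);print(round(th,2),((u[:2]/u[2]-[130,60])*3).round())
rows([(lidpt(th,.11,.125,.019),Q(th,.35,.3)) for th in np.arange(.34,.14,-.025)])
E
```

```text
0.3 [448. 292.]
0.35 [446. 286.]
0.4 [443. 280.]
0.45 [440. 275.]
0.5 [436. 270.]
0.55 [432. 266.]
[ [0.0, 2.0, -0.0] , [0.004, -0.002, 0.02] ,0]  d=2 a=1.16
[ [-0.0, 4.0, 1.0] , [0.004, -0.002, 0.045] ,0]  d=3 a=1.43
[ [-1.0, 7.0, 2.0] , [0.004, -0.002, 0.07] ,0]  d=3 a=1.43
[ [-2.0, 9.0, 2.0] , [0.004, -0.002, 0.095] ,0]  d=3 a=1.43
[ [-2.0, 12.0, 3.0] , [0.003, -0.002, 0.12] ,0]  d=3 a=1.43
[ [-3.0, 15.0, 4.0] , [0.003, -0.002, 0.145] ,0]  d=3 a=1.43
[ [-4.0, 17.0, 5.0] , [0.003, -0.002, 0.17] ,0]  d=3 a=1.43
[ [-5.0, 19.0, 6.0] , [0.003, -0.002, 0.195] ,0]  d=3 a=1.43
```

>>> {"op": "step_arm", "data": {"moves": [[[0,2,0],[0,0,0.02],0],[[0,4,1],[0,0,0.045],0],[[-1,7,2],[0,0,0.07],0],[[-2,9,2],[0,0,0.095],0],[[-2,12,3],[0,0,0.12],0],[[-3,14,4],[0,0,0.145],0],[[-4,16,5],[0,0,0.17],0],[[-5,18,6],[0,0,0.195],0]]}}

```text
clock: 10.8
tcp_pos: [0.5242, 0.0377, 0.0912]
orientation: [-0.031, -0.091, 0.815, -0.571]
wrist_force: [-0.8, 1.4, -0.3]
finger_gap: -0.0001
grip_force: 1.0
```

```bash
python3 - <<'E'
from h import *
s,p,r=cur();print(s["clock"],p,s["wrist_force"],s["ft_torque"],s["grip_force"])
rows([(lidpt(th,.11,.125,.019),Q(th,.35,.3)) for th in np.arange(.14,-.06,-.02)])
E
```

```text
10.8 [0.524 0.038 0.091] [-0.809  1.422 -0.345] [ 1.32   0.143 -0.16 ] 1.048099508989253
[ [-0.0, 5.0, 1.0] , [0.003, -0.002, 0.025] ,0]  d=5 a=1.43
[ [-0.0, 7.0, 2.0] , [0.003, -0.002, 0.045] ,0]  d=2 a=1.15
[ [-1.0, 9.0, 3.0] , [0.003, -0.002, 0.065] ,0]  d=2 a=1.15
[ [-1.0, 11.0, 4.0] , [0.003, -0.002, 0.085] ,0]  d=2 a=1.15
[ [-2.0, 13.0, 5.0] , [0.003, -0.002, 0.105] ,0]  d=2 a=1.15
[ [-3.0, 15.0, 5.0] , [0.003, -0.002, 0.125] ,0]  d=2 a=1.15
[ [-3.0, 17.0, 6.0] , [0.003, -0.002, 0.145] ,0]  d=2 a=1.15
[ [-4.0, 18.0, 7.0] , [0.003, -0.002, 0.165] ,0]  d=2 a=1.15
[ [-5.0, 20.0, 8.0] , [0.003, -0.002, 0.185] ,0]  d=2 a=1.15
[ [-5.0, 22.0, 9.0] , [0.003, -0.002, 0.205] ,0]  d=2 a=1.15
```

>>> {"op": "step_arm", "data": {"moves": [[[0,2,0],[0,0,0.02],0],[[0,4,1],[0,0,0.04],0],[[-1,6,2],[0,0,0.06],0],[[-1,8,3],[0,0,0.08],0],[[-2,10,3],[0,0,0.1],0],[[-2,11,4],[0,0,0.115],0],[[-3,12,4],[0,0,0.13],0],[[-3,13,5],[0,0,0.14],0]]}}

```text
clock: 11.47
tcp_pos: [0.525, 0.0377, 0.077]
orientation: [0.009, -0.034, 0.82, -0.572]
wrist_force: [0.3, 2.1, -1.8]
finger_gap: -0.0
grip_force: 1.5
```

```bash
python3 - <<'E'
from h import *
s,p,r=cur();print(s["clock"],p,s["wrist_force"],s["ft_torque"],s["grip_force"])
rows([(lidpt(th,.11,.125,.019),Q(th,.35,.3)) for th in (.04,.02,0,-.02,-.04)])
E
```

```text
11.4667 [0.525 0.038 0.077] [ 0.294  2.141 -1.763] [ 1.395  0.068 -0.045] 1.499937188855256
[ [1.0, 2.0, 1.0] , [0.003, -0.002, -0.014] ,0]  d=2 a=0.84
[ [0.0, 4.0, 1.0] , [0.003, -0.002, 0.006] ,0]  d=2 a=1.15
[ [-0.0, 6.0, 2.0] , [0.003, -0.003, 0.026] ,0]  d=2 a=1.15
[ [-0.0, 8.0, 3.0] , [0.003, -0.003, 0.046] ,0]  d=2 a=1.15
[ [-1.0, 10.0, 4.0] , [0.003, -0.003, 0.066] ,0]  d=2 a=1.15
```

Now 1 mm per row, straight down, until the load leaves the finger.

>>> {"op": "step_arm", "data": {"moves": [[[0,1,0],[0,0,0],0],[[0,2,1],[0,0,0],0],[[0,3,1],[0,0,0],0],[[0,4,1],[0,0,0.01],0],[[0,5,2],[0,0,0.02],0],[[0,6,2],[0,0,0.02],0]]}}

```text
clock: 11.97
tcp_pos: [0.5249, 0.0375, 0.0711]
orientation: [0.014, -0.026, 0.82, -0.572]
wrist_force: [-0.3, 0.5, -0.6]
finger_gap: -0.0
grip_force: 0.0
```

```bash
python3 - <<'E'
from h import *
s,p,r=cur();print(s["clock"],p,s["wrist_force"],s["ft_torque"],s["grip_force"])
E
```

```text
11.9667 [0.525 0.038 0.071] [-0.347  0.537 -0.648] [ 0.799  0.029 -0.002] 0.0
```

>>> {"op": "step_arm", "data": {"moves": [[[0,1,0],[0,0,0],0],[[0,2,0],[0,0,0],0],[[0,3,0],[0,0,0],0],[[0,4,0],[0,0,0],0],[[0,5,0],[0,0,0],0],[[0,5,0],[0,0,0],0]]}}

```text
clock: 12.47
tcp_pos: [0.5247, 0.0396, 0.066]
orientation: [0.014, -0.027, 0.82, -0.572]
wrist_force: [-0.4, 0.0, -0.6]
finger_gap: -0.0001
grip_force: 0.0
```

```bash
python3 - <<'E'
from h import *
s,p,r=cur();print(s["clock"],p,s["wrist_force"],s["ft_torque"],s["grip_force"])
im=imaging.read_camera("scene");cv2.imwrite("pics/s5.png",cv2.resize(im[60:260,130:330,::-1],None,fx=3,fy=3))
pp=imaging.camera_params("scene");K=pp["camera_matrix"];T=np.linalg.inv(pp["pose"])
for th in (0,.03,.06):
    q=T[:3,:3]@lidpt(th,.15,.135)+T[:3,3];u=K@(q*[1,-1,-1]);print(th,((u[:2]/u[2]-[130,60])*3).round())
E
```

```text
12.4667 [0.525 0.04  0.066] [-0.376  0.035 -0.595] [0.853 0.057 0.024] 0.0
0 [452. 330.]
0.03 [452. 326.]
0.06 [452. 322.]
```

View pics/s5.png

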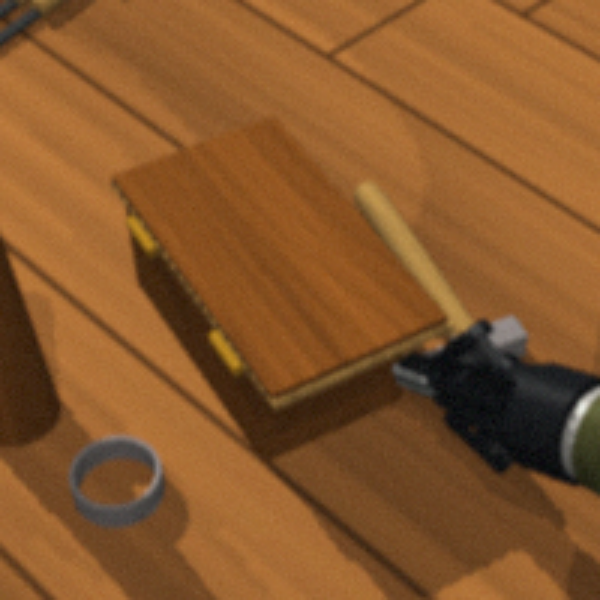

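The lid lies shut, with its near front corner at about (448,325), close to the predicted closed position. The finger is unloaded and just below the lid. I'll draw it out sideways.

>>> {"op": "step_arm", "data": {"moves": [[[0,4,-10],[0,0,0],0],[[0,8,-25],[0,0,0],0],[[0,12,-45],[0,0,0],0],[[0,12,-75],[0,0,0],0],[[0,10,-105],[0,0,0],0],[[0,0,-135],[0,0,0],0],[[0,-20,-150],[0,0,0],0],[[0,-40,-150],[0,0,0],0]]}}

```text
clock: 13.18
tcp_pos: [0.5178, 0.1695, 0.1562]
orientation: [0.015, -0.028, 0.82, -0.572]
wrist_force: [-0.2, -0.1, 1.1]
finger_gap: -0.0002
grip_force: 0.0
```

>>> {"op": "step_arm", "data": {"moves": [[[0,0,0],[0,0,0],0],[[0,0,0],[0,0,0],0],[[0,0,0],[0,0,0],0]]}}

```text
clock: 13.43
tcp_pos: [0.5176, 0.1661, 0.155]
orientation: [0.014, -0.026, 0.82, -0.572]
wrist_force: [-0.4, -0.3, 0.3]
finger_gap: 0.0
grip_force: 0.0
```

```bash
python3 - <<'E'
from h import *
s,p,r=cur();print(s["clock"],p,s["wrist_force"],s["ft_torque"],abs(s["qvel"]).max())
im=imaging.read_camera("scene");cv2.imwrite("pics/s6.png",im[:,:,::-1])
E
```

```text
13.4333 [0.518 0.166 0.155] [-0.404 -0.288  0.327] [ 0.883  0.043 -0.008] 0.01553679526363413
```

View pics/s6.png

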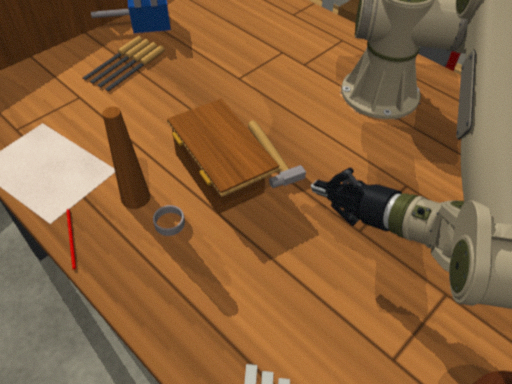

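The lid is fully shut at (225,145). The mandrel, hammer and bangle are where they were, and the hand is clear at (330,190).

```bash
python3 -c "
from workcell import env;print(env.hand_in())"
```

```text
the job is handed in; nothing more can be done
None
```

I nudged the lid over, caught it on the back of a finger and lowered it until it lay shut; the hand is clear, the mandrel, hammer and bangle look unmoved in the last picture, and I handed the job in at about 13.5 s.

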